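Mesh the focus drive gear into the clamped lens barrel and hold it home

ROBOT

A 7-joint arm with a two-finger parallel gripper is mounted at the origin on the work surface. World frame = base frame: x ahead of the robot, y to its left, z up, the work surface at z = 0. Lengths are in m, angles in rad, forces in N, time in s.
With the tool pointing down it reaches from about 0.4 to 0.875 m from the base axis. Payload 19.3 kg.
Tool frame: the origin (TCP) lies between the finger pads; the fingertips stand 17 mm ahead of it and the grasp point (between the pads) lies 2 mm behind it; z points along the fingers, x is the direction in which the jaws open and shut, and the axes are right-handed (so a half turn about z gives the same grasp; the last joint's range is limited). The gripper opens to 85 mm and grips with 20 to 120 N. Pads are 22 mm wide; open, the fingers measure 114 mm over their backs; the gripper's body (76 mm by 85 mm) begins 54 mm behind the grasp point. The pads swing forward as they close: fully open they stand 13 mm farther back than shut.
Start: joints at [1.105, 0.521, -0.036, 1.599, 0.021, 1.021, -0.113], TCP at [0.241, -0.577, 0.223] pointing down, gripper open.
Joint ranges: [-2.91, 2.91], [-0.3, 2.13], [-1.5, 1.42], [0.17, 2.43], [-1.26, 4.41], [0.16, 1.93], [-2.52, 2.52]. Speed limits (rad/s): [1.89, 1.89, 2.39, 2.39, 3.01, 3.01, 3.01].

INTERFACE

Orientations are given as [roll, pitch, yaw] about the fixed x, y, z axes, in that order (R = Rz(yaw) Ry(pitch) Rx(roll)).
In Python, from workcell import bot gives the robot as it stands. The module is installed in compiled form; this text tells all that it offers.
- The arm moves only by the tool arm_command, never from a script. Its argument "targets" is a list of rows, each a list of 6 numbers: the shift along the tool's x, y, z in mm, then the turn, a rotation vector about the tool's x, y, z in degrees. In form: [[x, y, z, wx, wy, wz], ...]. A call has 1 to 8 rows; each row shifts and turns the pose as measured when the row begins, along the tool's axes as they then stand; what a row does not reach is not made up. A row lasts 1/10 s, in which the tool goes at most 50 mm and 8.59 degrees, less where a joint would pass 70% of its speed; a pose out of reach is approached as far as the arm can. A call is refused whole if a number of a shift passes 50 or a number of a turn 8.59, either way. A call with a gripper value outside its range is refused whole. "grip" is the opening in per cent of the stroke, from 0 (shut) to 100 (fully open), set as the call begins (left out, the last holds). The fingers move at their own pace and stop on an object; "grip_force" is the grip in N (left out, the last holds). Time passes only in rows, so rows that do not move let the fingers close. It gives the time, the measured TCP pose, the force and the opening at its end, in the units of the state.
- bot.observe(): the state, without advancing time (a new reading comes with each control period).
- bot.grab_frame(name): name is "scene" or "top" or "wrist"; returns a dict with "color" (400x640x3 uint8, red, green, blue), "depth" (400x640 float32, m along the optical axis (not along the pixel's ray), 0 where there is no reading), "fov_y" (degrees; the focal length in pixels is half the picture's height over the tangent of half this angle, whatever the lens; pixels are square), "cx", "cy" (the principal point, pixels), "R" (3x3) and "t" (3): a world point X has camera coordinates R X + t; the wrist camera has in their place "hand_eye" (4x4, takes a point from camera to tool coordinates, whose origin is the TCP and whose axes are the tool frame's). Camera axes: x right, y down, z forward; pixel columns grow to the right and rows downward; lengths in m; the calibration is good to about 2 mm. A picture is of the moment at which its call begins: read the wrist's pose just before it.
- bot.job_done(): hands the job in, once; it reports no verdict.
The state is a dict: "clock": time; "qpos": joint angles; "qd": joint speeds; "joint_efforts": joint torques, N m; "position": TCP position; "tool_rot": TCP orientation; "force": force on the tool from outside, world axes, zero at the start; "moment": the same for the moment, N m; "grip_width": finger opening in m.
Only numpy, scipy, OpenCV 4.12 (cv2) and the standard library are available. Lean on these libraries where they do the work, as an engineer would, in place of code of your own. Each camera call takes 0.05 s, during which the arm holds its last target. There are 200 camera calls.

TASK

Lift the brass focus gear out of the wooden parts block by its red thumb bar and fit its cross-shaped stem into the cross-shaped slots of the hub in the lens barrel clamped in the vise: turn it until the splines mesh, then slide it all the way home against the spring until the wheel sits flush on the hub. Keep gripping the gear and keep pressing it home: the job finishes in that pose, without letting go (it would spring back out). Leave the camera top plate, the lens spanner and the screwdriver where they lie.

Things in the scene. Friction and masses are not known exactly. Their poses are not given: they have to be found in the camera images.
- drive_gear: Loose brass focus gear, 100 to 200 g, starting upright in the block, z up. Origin: centre of the underside of its toothed wheel (50 mm over the teeth, 7 mm thick, z 0 to +7 mm). The red thumb bar stands on the wheel, the steel cross-shaped stem hangs below it. The stem fits the hub in any of four quarter turns
- gear_grip (a point): Centre of the gear's red thumb bar: 36 mm long along x, 12 mm thick along y, 36 mm high (7 to 43 mm above the wheel's underside; this point is at 25 mm). Same axes as the gear. Pinch it across its thickness (y) here or up to 5 mm higher; the wheel's top is 18 mm below this point
- gear_tip (a point): Centre of the stem's lower end, 22 mm below the wheel's underside; same axes as the gear. The stem is a cross of two blades along x and y, each 28 mm across and 8 mm thick; its lowest 3 mm are stepped in to 25 mm across and 5 mm thick as a lead-in
- hub: Fixed aluminium hub inside the lens barrel in the vise, top face 45 mm across. Origin: centre of its mouth, level with the top face, 85 mm above the bench, z up. Two crossing slots through the origin along x and y, 10 mm wide, 45 mm long, 26 mm deep. Home: gear origin at hub origin, gear x along the hub's +-x or +-y. Its yaw varies, independent of the vise's
- plunger (a joint): Copper spring plunger (9 mm pin) on the hub's axis: 0 = up, its top 12 mm below the mouth; grows (m) as pressed, at most 0.012. The stem meets it with the gear 10 mm above home; 0.010 with the gear home. Spring: 3 N at 0, 9 N at 0.010, more than the gear's weight
- vise: Fixed blue bench vise, origin on the bench under the barrel's axis. Base x -77 to +88, y +-40 mm, 16 mm high; jaws 64 mm wide, 72 mm high, each side of the barrel at x +-29 to +75 / -63 mm; handle bar at x -113, y -47 to +69 mm, 51 mm high. Brass barrel 58 mm outside, rim 81 mm above the bench, 4 mm below the hub's top face
- block: Fixed dark wooden parts block 85 x 85 x 32 mm, origin at the centre of its underside; a 33 mm round hole 27 mm deep in its top holds the gear's stem loosely, the wheel resting on the top face 32 mm above the bench
- top_plate_mid (a point): Silver camera top plate, loose, 130 x 32 x 22 mm, long along its x; point at its centre. Leave alone
- spanner_mid (a point): Steel lens spanner, loose bar 125 mm long along its x with two heads and pins, 12 mm high; point at its centre. Leave alone
- screwdriver_grip (a point): Red-handled jeweler's screwdriver, loose, 140 mm long; point in the middle of the handle, x toward its tip. Leave alone
Mind the look-alikes: they are no part of the job. There is more than one size of the drive_gear; the one meant has the size given above.

How it is judged:
By the outcome, as a careful person would: the job done as asked, in the order asked, and still so for the second after the job is handed in, while the arm keeps its last pose, push and grip.
It also fails if it takes over 42 s, if anything falls off the work surface, if the arm or the gripper's body presses on something with over 40 N, if the wrist force passes 120 N, or if a joint passes its speed limit or range.

## Working session

There is one attempt and no reset: what is moved stays moved. The work goes in short steps, Python scripts to look and compute and a tool call to move; the robot and the scene stay as the last step left them, time stands still between calls to the robot, and variables do not carry over. Pictures are saved under pics/ and viewed, about 8 in all and at most 12, crops included, and the job is handed in when it is done.

Besides the shell and the picture viewer there is one more tool, called after "Request:" in YAML: its name, and indented under it one key for each argument. arm_command: Moves the arm, as the interface text tells. Its arguments: {"type":"object","properties":{"targets":{"type":"array"},"grip":{"type":"number"},"grip_force":{"type":"number"}},"required":["targets"]}

```bash
mkdir -p pics; cat > h.py <<'E'
import numpy as np, cv2
from workcell import bot
from scipy.spatial.transform import Rotation as Ro
def grab(n):
    s=bot.observe(); f=bot.grab_frame(n)
    if n=="wrist":
        H=np.array(f["hand_eye"]); T=np.eye(4); T[:3,:3]=Ro.from_euler('xyz',s["tool_rot"]).as_matrix(); T[:3,3]=s["position"]
        C=T@H; f["Rc"]=C[:3,:3]; f["tc"]=C[:3,3]
    else:
        R=np.array(f["R"]); f["Rc"]=R.T; f["tc"]=-R.T@np.array(f["t"])
    f["f"]=200/np.tan(np.radians(f["fov_y"])/2); return f
def ray(f,u,v,z):
    d=f["Rc"]@np.array([(u-f["cx"])/f["f"],(v-f["cy"])/f["f"],1]); k=(z-f["tc"][2])/d[2]; return f["tc"]+k*d
def cloud(f):
    v,u=np.mgrid[:400,:640]; d=f["depth"]
    P=np.stack([(u-f["cx"])/f["f"]*d,(v-f["cy"])/f["f"]*d,d],-1)@f["Rc"].T+f["tc"]; P[d==0]=np.nan; return P
def save(n,im): cv2.imwrite("pics/"+n+".png",im[...,::-1])
E
python3 - <<'E'
from h import *
s=bot.observe(); print(s)
a=grab("top"); b=grab("scene"); 
save("top0",a["color"]); save("scene0",b["color"])
for f in(a,b): print(f["f"],f["tc"],f["Rc"][:,2],f["cx"],f["cy"])
E
```

```text
{'clock': 0.0, 'qpos': array([ 1.10481344,  0.52199381, -0.03629855,  1.59997526,  0.02119872,
        1.02103983, -0.11278502]), 'qd': array([ 0.00242504,  0.00044492,  0.00030045,  0.0013699 , -0.00079131,
       -0.00042253, -0.00204047]), 'joint_efforts': array([-3.67432251e-03, -9.27118349e+01,  1.97797693e+00, -3.69940817e+01,
        1.77638303e-02,  8.05479591e-03, -5.48960634e-05]), 'position': array([ 0.24079076, -0.57641855,  0.22265035]), 'tool_rot': array([ 3.14150891e+00,  1.02803486e-03, -1.17503475e+00]), 'force': array([ 0.28555064, -1.22261227,  0.95620869]), 'moment': array([-0.03322204,  0.04620802, -0.0104522 ]), 'grip_width': 0.0854478431912557}
368.56295149090664 [ 0.51669357 -0.00389141  1.00379245] [ 0.09052993  0.00727007 -0.9958672 ] 316.7357479734109 202.95300202282132
388.10353130312023 [1.1219515  0.57733344 0.65388433] [-0.53126461 -0.59031214 -0.60769194] 327.2589568193618 199.8342998391591
```

View pics/top0.png

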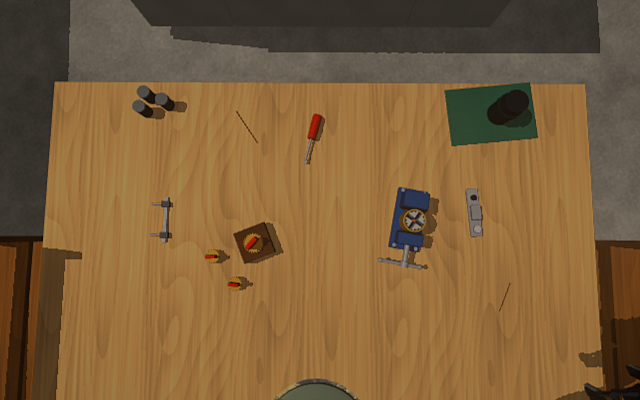

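View pics/scene0.png

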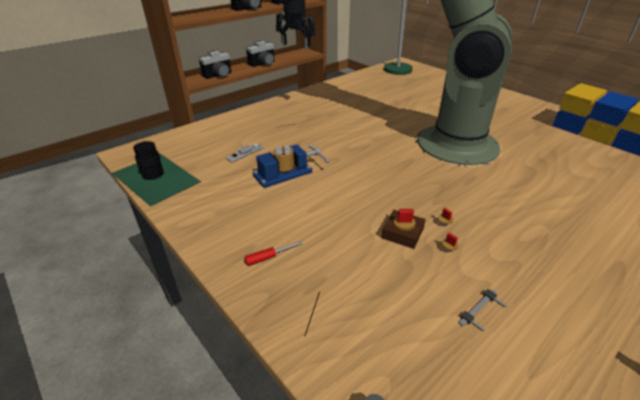

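Three red-bar gears appear in the top view: one in the wooden block at (254,243), and two smaller-looking ones lying on the bench at (213,257) and (236,284). The one in the block fits the description. The vise and hub are at (414,221). Next: measure coarsely and check the sizes in an enlarged crop.

```bash
python3 - <<'E'
from h import *
f=grab("top"); c=f["color"]
hsv=cv2.cvtColor(c,cv2.COLOR_RGB2HSV)
for nm,(u,v),z in [("gear",(254,243),.075),("g2",(213,257),.03),("g3",(236,284),.03)]:
    m=((hsv[...,0]<6)|(hsv[...,0]>174))&(hsv[...,1]>190)&(hsv[...,2]>120)
    w=np.zeros_like(m); w[v-14:v+14,u-14:u+14]=1; m=(m&w).astype(np.uint8)
    y,x=np.nonzero(m); r=cv2.minAreaRect(np.c_[x,y].astype(np.float32)); 
    P=ray(f,x.mean(),y.mean(),z); b=[ray(f,*q,z)[:2] for q in cv2.boxPoints(r)]
    print(nm,x.mean(),y.mean(),P.round(4),r,[(np.degrees(np.arctan2(*(b[i+1]-b[i])[::-1])).round(1),np.linalg.norm(b[i+1]-b[i]).round(4)) for i in(0,1)])
print("hub",ray(f,414,221,.085))
P=cloud(f)
for (u,v) in [(254,243),(213,257),(236,284),(414,221),(409,221)]: print(u,v,np.nanmax(P[v-10:v+11,u-10:u+11,2]),P[v,u])
im=np.hstack([cv2.resize(c[225:300,195:285],None,fx=4.4,fy=4.4,interpolation=2),cv2.resize(c[180:255,370:460],None,fx=4.4,fy=4.4,interpolation=2)])
save("crop",im)
E
```

```text
gear 250.4 242.86 [0.4997 0.1687 0.075 ] ((250.50001525878906, 243.00001525878906), (3.535533905029297, 13.435027122497559), 45.0) [(np.float64(-44.4), np.float64(0.0334)), (np.float64(-134.1), np.float64(0.0089))]
g2 209.3913043478261 256.17391304347825 [0.4636 0.2841 0.03  ] ((209.0, 256.0), (2.0, 8.0), 90.0) [(np.float64(-89.7), np.float64(0.021)), (np.float64(-178.2), np.float64(0.0052))]
g3 232.25 284.2916666666667 [0.3914 0.2221 0.03  ] ((232.13516235351562, 284.1891784667969), (8.219949722290039, 2.6303837299346924), 9.462322235107422) [(np.float64(-8.1), np.float64(0.0067)), (np.float64(-98.9), np.float64(0.0215))]
hub [ 0.55636319 -0.23940714  0.085     ]
254 243 0.07779085295189347 [0.49908441 0.16319389 0.05514584]
213 257 0.049652825691541946 [0.46253641 0.26920696 0.04859995]
236 284 0.04992953794597221 [0.39400545 0.20912601 0.04439584]
414 221 0.08875601527300458 [ 0.55678617 -0.24191833  0.07520336]
409 221 0.08875601527300458 [ 0.55631786 -0.2271121   0.08449554]
```

View pics/crop.png

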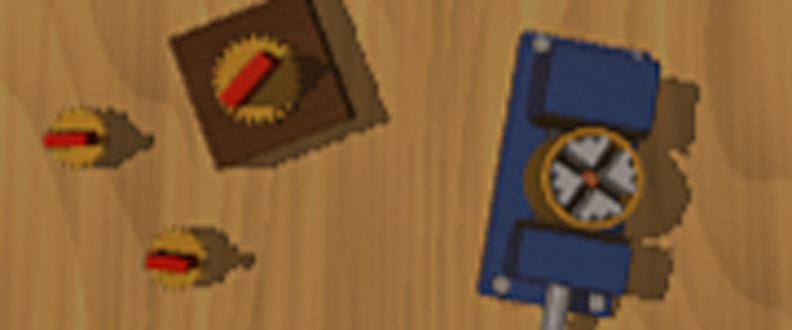

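The crop shows the block gear clearly the largest (wheel about 50 mm, bar about 35 mm). The two bench gears have roughly 21 mm bars, so they are the look-alikes. Gear is near (0.50, 0.167) with its bar at about -45°. Hub is near (0.556, -0.24) with diagonal slots and the copper pin in the middle. I'll go above the gear.

```bash
cat >> h.py <<'E'
def plan(p,yaw,vmax=45,wmax=8,nmax=8):
    s=bot.observe(); R=Ro.from_euler('xyz',s["tool_rot"]); x=s["position"]*1e3; p=np.array(p)*1e3
    G=Ro.from_euler('xyz',[np.pi,0,np.radians(yaw)]); rv=(R.inv()*G).as_rotvec(degrees=True)
    n=int(np.ceil(max(np.linalg.norm(p-x)/vmax,np.linalg.norm(rv)/wmax,1))); rows=[]
    for k in range(min(n,nmax)):
        d=R.inv().apply((p-x)/n); rows.append([round(float(q),1) for q in np.r_[d,rv/n]]); R=R*Ro.from_rotvec(rv/n,degrees=True)
    print("t",round(s["clock"],2),"pos",(x/1e3).round(4),"rpy",np.degrees(s["tool_rot"]).round(2),"F",s["force"].round(1),"w",round(s["grip_width"],4)); print(n,str(rows).replace(' ',''))
E
python3 -c "
from h import *
plan([.48,.15,.24],45,nmax=24); print(bot.grab_frame('wrist')['hand_eye'])"
```

```text
t 0.15 pos [ 0.2409 -0.5765  0.2228] rpy [ 1.800e+02  4.000e-02 -6.732e+01] F [ 0.1 -0.6  0.7] w 0.0856
18 [[-32.1,-27.8,-0.9,-0.0,0.0,-6.2],[-28.9,-31.1,-0.9,-0.0,0.0,-6.2],[-25.3,-34.1,-0.9,-0.0,0.0,-6.2],[-21.5,-36.7,-0.9,-0.0,0.0,-6.2],[-17.4,-38.8,-0.9,-0.0,0.0,-6.2],[-13.1,-40.4,-0.9,-0.0,0.0,-6.2],[-8.6,-41.6,-0.9,-0.0,0.0,-6.2],[-4.0,-42.3,-0.9,-0.0,0.0,-6.2],[0.6,-42.5,-0.9,-0.0,0.0,-6.2],[5.2,-42.2,-1.0,-0.0,0.0,-6.2],[9.8,-41.4,-1.0,-0.0,0.0,-6.2],[14.2,-40.0,-1.0,-0.0,0.0,-6.2],[18.5,-38.3,-1.0,-0.0,0.0,-6.2],[22.5,-36.0,-1.0,-0.0,0.0,-6.2],[26.3,-33.4,-1.0,-0.0,0.0,-6.2],[29.8,-30.3,-1.0,-0.0,0.0,-6.2],[32.9,-26.9,-1.0,-0.0,0.0,-6.2],[35.6,-23.2,-1.0,-0.0,0.0,-6.2]]
[[ 9.99999173e-01  7.76451742e-04 -1.02539633e-03  8.77540763e-04]
 [-4.84605587e-04  9.65926267e-01  2.58816945e-01 -6.54557773e-02]
 [ 1.19141612e-03 -2.58816234e-01  9.65925845e-01 -1.50947402e-01]
 [ 0.00000000e+00  0.00000000e+00  0.00000000e+00  1.00000000e+00]]
```

Request:
arm_command:
  targets:
    - [-32,-28,-2,0,0,-6.2]
    - [-29,-31,-2,0,0,-6.2]
    - [-25,-34,-2,0,0,-6.2]
    - [-21.5,-36.5,-1,0,0,-6.2]
    - [-17.5,-39,-1,0,0,-6.2]
    - [-13,-40.5,-1,0,0,-6.2]
    - [-8.5,-41.5,-1,0,0,-6.2]
    - [-4,-42,-1,0,0,-6.2]

```text
clock: 1.0
position: [0.3446, -0.2456, 0.2323]
tool_rot: [3.14, 0.002, -0.284]
force: [1.8, -0.7, -0.6]
grip_width: 0.0855
```

```bash
python3 -c "
from h import *
plan([.48,.15,.22],45)"
```

```text
t 1.0 pos [ 0.3446 -0.2456  0.2323] rpy [ 1.799e+02  1.200e-01 -1.630e+01] F [ 1.8 -0.7 -0.6] w 0.0855
10 [[1.9,-41.8,1.2,0.0,0.0,-6.1],[6.3,-41.3,1.2,0.0,0.0,-6.1],[10.7,-40.4,1.2,0.0,0.0,-6.1],[15.0,-39.0,1.2,0.0,0.0,-6.1],[19.1,-37.2,1.2,0.0,0.0,-6.1],[22.9,-35.0,1.2,0.0,0.0,-6.1],[26.5,-32.3,1.2,0.0,0.0,-6.1],[29.8,-29.3,1.2,0.0,0.0,-6.1]]
```

Request:
arm_command:
  targets:
    - [2,-42,1,0,0,-6.2]
    - [6.5,-41.5,1,0,0,-6.2]
    - [11,-40.5,1,0,0,-6.2]
    - [15,-39,1,0,0,-6.2]
    - [19,-37,1,0,0,-6.2]
    - [23,-35,1,0,0,-6.2]
    - [26.5,-32,1,0,0,-6.2]
    - [30,-29,1,0,0,-6.2]

```text
clock: 1.8
position: [0.4495, 0.0856, 0.2248]
tool_rot: [3.137, 0.001, 0.616]
force: [0.6, -1.4, 0.5]
grip_width: 0.0854
```

```bash
python3 -c "
from h import *
plan([.49,.16,.22],45)"
```

```text
t 1.8 pos [0.4495 0.0856 0.2248] rpy [1.7976e+02 6.0000e-02 3.5300e+01] F [ 0.6 -1.4  0.5] w 0.0854
2 [[38.0,-18.7,2.3,0.1,0.0,-4.9],[39.5,-15.4,2.3,0.1,0.0,-4.9]]
```

Request:
arm_command:
  targets:
    - [38,-18.5,5,0.1,0,-5]
    - [39.5,-15.5,5,0.1,0,-5]
    - [0,0,0,0,0,0]
    - [0,0,0,0,0,0]

```text
clock: 2.2
position: [0.4909, 0.169, 0.2137]
tool_rot: [-3.14, -0.0, 0.808]
force: [-1.2, -0.7, 0.1]
grip_width: 0.0854
```

```bash
python3 - <<'E'
from h import *
f=grab("wrist"); c=f["color"]; save("w1",c)
hsv=cv2.cvtColor(c,cv2.COLOR_RGB2HSV); P=cloud(f)
m=((hsv[...,0]<6)|(hsv[...,0]>174))&(hsv[...,1]>150)&(P[...,2]>.069)&(P[...,2]<.085)
m[np.isnan(P[...,2])]=0
n,l,st,ce=cv2.connectedComponentsWithStats(m.astype(np.uint8)); i=1+st[1:,4].argmax(); print(st[i],ce[i])
y,x=np.nonzero(l==i); print(np.median(P[y,x],0))
Q=np.array([ray(f,a,b,.075)[:2] for a,b in zip(x,y)],np.float32)*1e3
r=cv2.minAreaRect(Q); print(r)
plan([.49,.16,.2],45)
E
```

```text
[320 170  15  43 536] [326.73507463 190.96641791]
[0.49836141 0.1680049  0.07504582]
((498.45849609375, 167.7986602783203), (10.953935623168945, 36.56014633178711), 50.26517105102539)
t 2.25 pos [0.4909 0.169  0.2138] rpy [-1.7991e+02 -3.0000e-02  4.6260e+01] F [-0.8  0.6  0.2] w 0.0852
1 [[-7.1,5.6,13.8,-0.1,-0.0,1.3]]
```

View pics/w1.png

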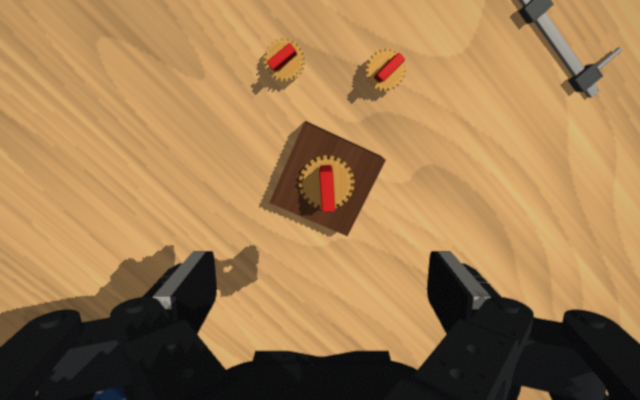

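The wrist view shows the gear in the block at (327,190), bar nearly along the image vertical, 36.5 x 11 mm. That matches the description. Both look-alikes are further up the picture at (285,60) and (386,70). The jaw yaw needs to be about 50°. Going down in two stages.

```bash
python3 -c "
from h import *
plan([.4984,.1679,.075],50.2,vmax=35)"
```

```text
t 2.25 pos [0.4909 0.169  0.2138] rpy [-1.7991e+02 -3.0000e-02  4.6260e+01] F [-0.8  0.6  0.2] w 0.0852
4 [[1.1,1.6,34.7,-0.0,-0.0,-1.0],[1.1,1.6,34.7,-0.0,-0.0,-1.0],[1.0,1.6,34.7,-0.0,-0.0,-1.0],[1.0,1.6,34.7,-0.0,-0.0,-1.0]]
```

Request:
arm_command:
  targets:
    - [2,3,34.5,0,0,-2]
    - [2,3,34.5,0,0,-2]
    - [0,0,34.5,0,0,0]
    - [0,0,20,0,0,0]
    - [0,0,0,0,0,0]
  grip: 60

```text
clock: 2.75
position: [0.499, 0.1619, 0.0886]
tool_rot: [3.138, -0.002, 0.87]
force: [0.2, 0.2, 0.4]
grip_width: 0.0512
```

```bash
python3 -c "
from h import *
plan([.4984,.1679,.0595],50.2,vmax=20)"
```

```text
t 2.75 pos [0.499  0.1619 0.0886] rpy [ 1.7981e+02 -1.0000e-01  4.9870e+01] F [0.2 0.2 0.4] w 0.0512
2 [[2.1,-2.2,14.5,0.1,-0.0,-0.2],[2.1,-2.2,14.6,0.1,-0.0,-0.2]]
```

Request:
arm_command:
  targets:
    - [4,-4.5,10,0.1,0,-0.2]
    - [0,0,12,0,0,0]
    - [0,0,6,0,0,0]
    - [0,0,0,0,0,0]

```text
clock: 3.15
position: [0.4996, 0.1671, 0.0615]
tool_rot: [3.137, -0.004, 0.871]
force: [0.3, 0.1, 1.1]
grip_width: 0.0515
```

```bash
python3 -c "
from h import *
plan([.4984,.1679,.0595],50.2,vmax=20)"
```

```text
t 3.15 pos [0.4996 0.1671 0.0615] rpy [179.75  -0.24  49.89] F [0.3 0.1 1.1] w 0.0515
1 [[-0.1,-1.4,2.0,0.2,-0.2,-0.3]]
```

Request:
arm_command:
  targets:
    - [0,-1.4,1.8,0.2,-0.2,-0.3]
    - [0,0,0,0,0,0]

```text
clock: 3.35
position: [0.4988, 0.1682, 0.0603]
tool_rot: [3.14, -0.001, 0.876]
force: [0.4, -0.2, 0.8]
grip_width: 0.0516
```

Request:
arm_command:
  targets:
    - [0,0,0,0,0,0]
    - [0,0,0,0,0,0]
    - [0,0,0,0,0,0]
    - [0,0,0,0,0,0]
    - [0,0,0,0,0,0]
    - [0,0,0,0,0,0]
  grip: 0
  grip_force: 80

```text
clock: 3.95
position: [0.4991, 0.1681, 0.0612]
tool_rot: [3.14, -0.002, 0.876]
force: [0.4, -0.4, -0.9]
grip_width: 0.0084
```

```bash
python3 -c "
from h import *
plan([.4984,.1679,.16],50.2,vmax=30)"
```

```text
t 3.95 pos [0.4991 0.1681 0.0612] rpy [ 1.7989e+02 -1.0000e-01  5.0200e+01] F [ 0.4 -0.4 -0.9] w 0.0084
4 [[-0.1,-0.1,-24.7,0.0,-0.0,-0.0],[-0.1,-0.1,-24.7,0.0,-0.0,-0.0],[-0.1,-0.1,-24.7,0.0,-0.0,-0.0],[-0.1,-0.1,-24.7,0.0,-0.0,-0.0]]
```

The 8.4 mm opening is less than the 12 mm bar, so I'm checking before lifting.

Request:
arm_command:
  targets:
    - [0,0,0,0,0,0]
    - [0,0,0,0,0,0]

```text
clock: 4.15
position: [0.4991, 0.1681, 0.0612]
tool_rot: [3.14, -0.002, 0.876]
force: [-0.9, -0.3, 0.6]
grip_width: 0.0087
```

```bash
python3 -c "
from h import *
plan([.4984,.1679,.16],50.2,vmax=30)
f=grab('wrist'); save('w2',f['color'])"
```

```text
t 4.15 pos [0.4991 0.1681 0.0612] rpy [ 1.7989e+02 -1.0000e-01  5.0200e+01] F [-0.9 -0.3  0.6] w 0.0087
4 [[-0.1,-0.1,-24.7,0.0,-0.0,-0.0],[-0.1,-0.1,-24.7,0.0,-0.0,-0.0],[-0.1,-0.1,-24.7,0.0,-0.0,-0.0],[-0.1,-0.1,-24.7,0.0,-0.0,-0.0]]
```

View pics/w2.png

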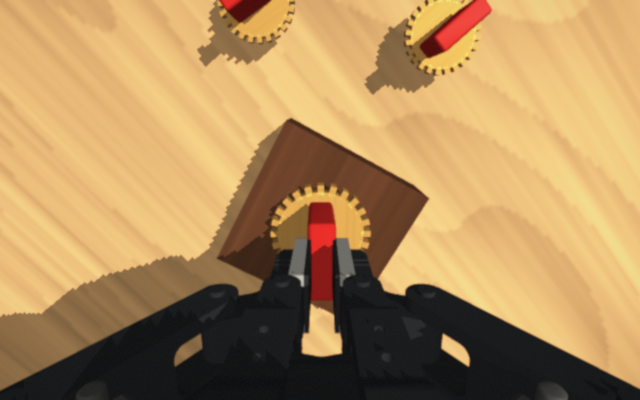

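The pads at (298–350, 240–285) hold the bar squarely and the opening is steady, so the reading probably just includes pad compression. Lifting now.

Request:
arm_command:
  targets:
    - [0,0,-10,0,0,0]
    - [0,0,-30,0,0,0]
    - [0,0,-40,0,0,0]
    - [0,0,-40,0,0,0]
    - [0,0,0,0,0,0]

```text
clock: 4.7
position: [0.4975, 0.1687, 0.1872]
tool_rot: [-3.141, -0.0, 0.878]
force: [0.8, 0.8, -2.0]
grip_width: 0.0089
```

```bash
python3 - <<'E'
from h import *
f=grab("wrist"); save("w3",f["color"])
plan([.54,-.2,.19],-45,nmax=24)
P=cloud(grab("top"));c=f["color"]
E
```

```text
t 4.75 pos [0.4969 0.168  0.1851] rpy [-1.7992e+02  1.1000e-01  5.0300e+01] F [ 0.8 -0.7 -2. ] w 0.0088
12 [[-21.3,22.4,-0.4,0.0,0.0,7.9],[-18.0,25.1,-0.4,0.0,0.0,7.9],[-14.4,27.3,-0.4,0.0,0.0,7.9],[-10.5,29.1,-0.4,0.0,0.0,7.9],[-6.3,30.2,-0.4,0.0,0.0,7.9],[-2.1,30.8,-0.4,0.0,0.0,7.9],[2.2,30.8,-0.4,0.0,0.0,7.9],[6.4,30.2,-0.4,0.0,0.0,7.9],[10.5,29.0,-0.4,0.0,0.0,7.9],[14.4,27.3,-0.4,0.0,0.0,7.9],[18.1,25.0,-0.4,0.0,0.0,7.9],[21.3,22.3,-0.4,0.0,0.0,7.9]]
```

The force reading fits a held gear of about 0.2 kg. I'll move to a viewing pose beside the hub, keeping yaw near 45° because the slots are diagonal.

Request:
arm_command:
  targets:
    - [-25,30,0,0,0,0]
    - [-32,28,0,0,0,0.7]
    - [-32,29,0,0,0,0.7]
    - [-32,29,0,0,0,0.7]
    - [-32,29,0,0,0,0.7]
    - [-32,29,0,0,0,0.7]
    - [-32,29,0,0,0,0.7]
    - [-32,29,0,0,0,0.7]

```text
clock: 5.6
position: [0.5011, -0.1783, 0.1767]
tool_rot: [-3.128, 0.008, 0.802]
force: [1.1, 0.2, -1.6]
grip_width: 0.0092
```

```bash
python3 - <<'E'
from h import *
plan([.49,-.175,.195],45)
E
```

```text
t 5.6 pos [ 0.5011 -0.1783  0.1767] rpy [-179.25    0.47   45.94] F [ 1.1  0.2 -1.6] w 0.0092
1 [[-5.5,-10.5,-18.1,-0.7,0.5,0.9]]
```

Request:
arm_command:
  targets:
    - [-5.5,-10.5,-18,-0.7,0.5,0.9]
    - [0,0,0,0,0,0]
    - [0,0,0,0,0,0]

```text
clock: 5.9
position: [0.4867, -0.1817, 0.1915]
tool_rot: [-3.136, 0.003, 0.776]
force: [0.6, 0.7, -1.5]
grip_width: 0.0087
```

```bash
python3 - <<'E'
from h import *
plan([.49,-.175,.195],45)
f=grab("wrist"); save("w4",f["color"]); P=cloud(f)
np.savez("w4.npz",**{k:f[k] for k in("color","depth","cx","cy","f","Rc","tc")})
E
```

```text
t 5.9 pos [ 0.4867 -0.1817  0.1915] rpy [-179.66    0.18   44.46] F [ 0.6  0.7 -1.5] w 0.0087
1 [[7.0,-2.5,-3.5,-0.3,0.2,-0.5]]
```

View pics/w4.png

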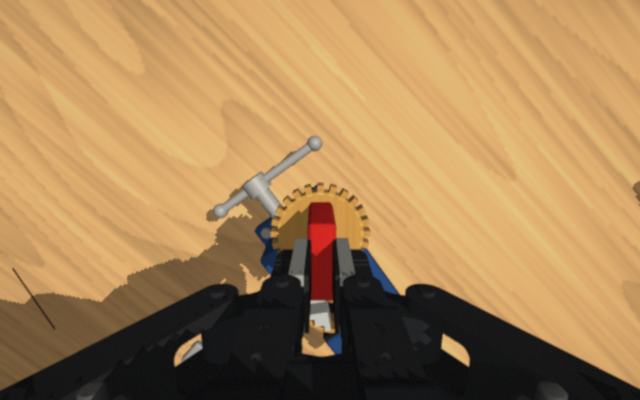

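The hub is hidden behind the gear because the camera sits on the tool's -y side. The view shows only the vise handle at (265,180). I'll shift to the other side of the hub.

Request:
arm_command:
  targets:
    - [2,45,0,-0.3,0.2,-0.5]
    - [2,45,0,0,0,0]
    - [2,45,0,0,0,0]
    - [2,28,0,0,0,0]
    - [0,0,0,0,0,0]
    - [0,0,0,0,0,0]

```text
clock: 6.55
position: [0.6129, -0.2882, 0.1847]
tool_rot: [-3.134, 0.002, 0.797]
force: [-0.0, 0.3, -1.5]
grip_width: 0.0085
```

```bash
python3 - <<'E'
from h import *
plan([.602,-.286,.195],45)
f=grab("wrist"); save("w5",f["color"]); P=cloud(f)
np.savez("w5.npz",**{k:f[k] for k in("color","depth","cx","cy","f","Rc","tc")})
E
```

```text
t 6.55 pos [ 0.6129 -0.2882  0.1847] rpy [-1.7956e+02  1.4000e-01  4.5650e+01] F [-0.   0.3 -1.5] w 0.0085
1 [[-6.1,-9.4,-10.2,-0.4,0.1,0.6]]
```

View pics/w5.png

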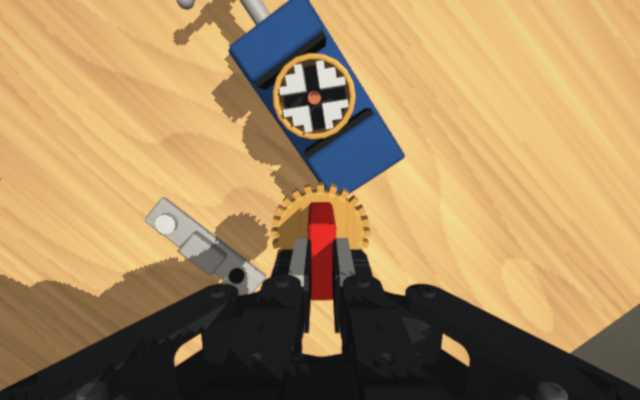

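The hub is now fully visible at (314,97), with slots roughly along the image axes and the pin at (315,98). I'll measure its centre and slot angle, plus the held wheel's offset from the TCP in the same picture.

```bash
cat > hub.py <<'E'
from h import *
def hub(f,tz,u0=314,v0=97,rad=48):
    c=f["color"].astype(int); v,u=np.mgrid[:400,:640]; near=np.hypot(u-u0,v-v0)<rad
    w=(near&(c.min(2)>105)&(c.max(2)-c.min(2)<45)).astype(np.uint8)
    n,l,st,ce=cv2.connectedComponentsWithStats(w); idx=[i for i in range(1,n) if st[i,4]>40]
    Q=np.array([ray(f,*ce[i],.085)[:2] for i in idx]); print("quads",st[idx,4])
    y,x=np.nonzero(w); (cu,cv),r=cv2.minEnclosingCircle(np.c_[x,y].astype(np.float32)); C=ray(f,cu,cv,.085)
    print("hub circle",(cu,cv),r,C.round(4)," quad mean",Q.mean(0).round(4))
    a=np.degrees(np.angle((((Q-C[:2])@[1,1j])**4).mean()))/4; print("slot yaw mod 90:",(a+45)%90, np.degrees(np.angle((Q-C[:2])@[1,1j])).round(1))
    r_=c[...,0];g=c[...,1];b=c[...,2]; pm=(np.hypot(u-u0,v-v0)<12)&(r_>130)&(r_-b>60); y,x=np.nonzero(pm)
    if len(x): print("pin",x.mean(),y.mean(),ray(f,x.mean(),y.mean(),.073).round(4))
    return C
E
python3 - <<'E'
from hub import *
f=dict(np.load("w5.npz")); s=bot.observe(); hub(f,0)
c=f["color"]; P=cloud(f); p=s["position"]; R=Ro.from_euler('xyz',s["tool_rot"]).as_matrix()
# held wheel
T=(P-p)@R
hsv=cv2.cvtColor(c,cv2.COLOR_RGB2HSV)
v,u=np.mgrid[:400,:640]
near=(v>170)&(v<300)&(abs(u-320)<60)
red=near&((hsv[...,0]<6)|(hsv[...,0]>174))&(hsv[...,1]>170)
top=red&(hsv[...,2]>200)
print("bar depth pts", np.nanpercentile(T[red],[5,50,95],axis=0).round(4))
m=near&(abs(T[...,2]-.022)<.006)&(hsv[...,0]>10)&(hsv[...,0]<28); y,x=np.nonzero(m); print(len(x),np.nanmedian(T[m],0))
Q=np.array([R.T@(ray(f,a,b,p[2]-.0222)-p) for a,b in zip(x,y)],np.float32)*1e3
h=cv2.convexHull(Q[:,:2])[:,0]; h=h[(h[:,1]<-3)]
from scipy.optimize import least_squares
o=least_squares(lambda q:np.hypot(h[:,0]-q[0],h[:,1]-q[1])-q[2],[0,0,25],loss="soft_l1"); print("wheel centre tool mm",o.x,len(h))
E
```

```text
quads [526 526 484 489]
hub circle (319.39190673828125, 94.40540313720703) 41.81526565551758 [ 0.5604 -0.2393  0.085 ]  quad mean [ 0.5587 -0.2431]
slot yaw mod 90: 54.44667982359481 [ 109.8 -160.1   -4.2  -86.9]
pin 313.7758620689655 98.02586206896552 [ 0.559  -0.2437  0.073 ]
bar depth pts [[-0.0044 -0.0171 -0.0153]
 [-0.0001 -0.0063 -0.0139]
 [ 0.0045  0.0148  0.0085]]
3630 [-0.00221805 -0.00764885  0.02187494]Traceback (most recent call last):
  File "<stdin>", line 14, in <module>
cv2.error: OpenCV(4.12.0) /io/opencv/modules/imgproc/src/convhull.cpp:143: error: (-215:Assertion failed) total >= 0 && (depth == CV_32F || depth == CV_32S) in function 'convexHull'
```

```bash
sed -i 's/y,x=np.nonzero(w); (cu.*$/C=np.r_[Q.mean(0),.085]/; s/print("hub circle".*$/print("hub",C.round(4))/' hub.py
cat >> hub.py <<'E'
def wheel(f,s):
    c=f["color"]; P=cloud(f); p=s["position"]; R=Ro.from_euler('xyz',s["tool_rot"]).as_matrix(); T=(P-p)@R
    hsv=cv2.cvtColor(c,cv2.COLOR_RGB2HSV); v,u=np.mgrid[:400,:640]; near=(v>170)&(v<300)&(abs(u-320)<60)
    m=near&(abs(T[...,2]-.022)<.006)&(hsv[...,0]>10)&(hsv[...,0]<28); y,x=np.nonzero(m)
    Q=np.array([R.T@(ray(f,a,b,p[2]-.0222)-p) for a,b in zip(x,y)])*1e3
    h=cv2.convexHull(Q[:,:2].astype(np.float32))[:,0]; h=h[h[:,1]<-3]
    from scipy.optimize import least_squares
    o=least_squares(lambda q:np.hypot(h[:,0]-q[0],h[:,1]-q[1])-25,[0,0],loss="soft_l1"); print("wheel centre tool mm",o.x.round(2),len(h),"resid",abs(o.fun).max().round(2))
    red=near&((hsv[...,0]<6)|(hsv[...,0]>174))&(hsv[...,1]>170)&(T[...,2]<-.010); y,x=np.nonzero(red)
    zt=np.median(T[red][:,2]); Q=np.array([R.T@(ray(f,a,b,p[2]-zt)-p) for a,b in zip(x,y)])*1e3
    print("bar top z",zt.round(4),"rect",cv2.minAreaRect(Q[:,:2].astype(np.float32)))
E
python3 - <<'E'
from hub import *
f=dict(np.load("w5.npz")); s=bot.observe(); hub(f,0); wheel(f,s); print(s["tool_rot"])
E
```

```text
quads [526 526 484 489]
hub [ 0.5587 -0.2431  0.085 ]
slot yaw mod 90: 54.58362168830764 [  99.7 -170.7    9.7  -80.3]
pin 313.7758620689655 98.02586206896552 [ 0.559  -0.2437  0.073 ]
wheel centre tool mm [-0.65 -1.21] 28 resid 0.64
bar top z -0.0141 rect ((0.07836723327636719, -0.7673377990722656), (35.48982238769531, 11.18102741241455), 89.88973999023438)
[-3.13393918e+00  2.60234548e-03  7.96911466e-01]
```

The hub is at (0.5588, -0.2433) and the pin agrees. Slot yaw is 54.6°. The gear sits square in the grip at about (0, -0.9) mm, with its origin 28.9 mm below the TCP. That puts the approach TCP at (0.5595, -0.2437) and home z at about 0.114.

```bash
python3 - <<'E'
from h import *
plan([.5595,-.2437,.152],54.6,vmax=25)
E
```

```text
t 6.6 pos [ 0.6127 -0.2881  0.1847] rpy [-1.7956e+02  1.5000e-01  4.5660e+01] F [-0.7  0.4 -1.7] w 0.0087
4 [[-1.3,-17.2,8.3,-0.1,0.0,-2.2],[-0.7,-17.3,8.3,-0.1,0.0,-2.2],[0.0,-17.3,8.2,-0.1,0.0,-2.2],[0.7,-17.3,8.2,-0.1,0.0,-2.2]]
```

Request:
arm_command:
  targets:
    - [-1.3,-17,4,-0.1,0,-2.2]
    - [-0.7,-17,4,-0.1,0,-2.2]
    - [0,-17,5,-0.1,0,-2.2]
    - [0.7,-17,5,-0.1,0,-2.2]
    - [0,0,0,0,0,0]
    - [0,0,0,0,0,0]

```text
clock: 7.2
position: [0.5562, -0.2376, 0.1661]
tool_rot: [-3.139, 0.004, 0.963]
force: [-0.3, 0.3, -1.3]
grip_width: 0.0085
```

```bash
python3 - <<'E'
from h import *
plan([.5595,-.2437,.145],54.6,vmax=25)
E
```

```text
t 7.2 pos [ 0.5562 -0.2376  0.1661] rpy [-179.85    0.2    55.2 ] F [-0.3  0.3 -1.3] w 0.0085
1 [[-3.0,6.3,21.1,-0.1,0.2,0.6]]
```

Request:
arm_command:
  targets:
    - [-3,6.2,16,-0.1,0.2,0.6]
    - [0,0,0,0,0,0]
    - [0,0,0,0,0,0]

```text
clock: 7.5
position: [0.5606, -0.2444, 0.149]
tool_rot: [3.141, -0.0, 0.951]
force: [-0.2, 0.4, -1.9]
grip_width: 0.0088
```

```bash
python3 - <<'E'
from h import *
plan([.5595,-.2437,.138],54.6,vmax=25)
f=grab("scene");c=f["color"]; save("s6",cv2.resize(c[120:220,230:350],None,fx=6,fy=6,interpolation=2))
E
```

```text
t 7.5 pos [ 0.5606 -0.2444  0.149 ] rpy [ 1.7999e+02 -1.0000e-02  5.4480e+01] F [-0.2  0.4 -1.9] w 0.0088
1 [[-0.1,-1.3,11.0,0.0,-0.0,-0.1]]
```

Offset is only 1.3 mm. I'll correct it and descend gently while watching the force.

Request:
arm_command:
  targets:
    - [0,-1.3,4,0,0,-0.1]
    - [0,0,3,0,0,0]
    - [0,0,3,0,0,0]
    - [0,0,2,0,0,0]
    - [0,0,0,0,0,0]

```text
clock: 8.05
position: [0.5593, -0.2437, 0.1357]
tool_rot: [-3.141, -0.0, 0.952]
force: [-0.6, -0.4, -1.4]
grip_width: 0.009
```

```bash
python3 - <<'E'
from h import *
plan([.5595,-.2437,.13],54.6,vmax=25)
E
```

```text
t 8.05 pos [ 0.5593 -0.2437  0.1357] rpy [-1.7998e+02 -1.0000e-02  5.4560e+01] F [-0.6 -0.4 -1.4] w 0.009
1 [[0.1,0.1,5.7,-0.0,-0.0,-0.0]]
```

Request:
arm_command:
  targets:
    - [0,0,3,0,0,0]
    - [0,0,2,0,0,0]
    - [0,0,2,0,0,0]
    - [0,0,0,0,0,0]

```text
clock: 8.45
position: [0.5594, -0.2434, 0.1285]
tool_rot: [-3.141, -0.0, 0.952]
force: [-1.5, 1.5, -1.9]
grip_width: 0.009
```

```bash
python3 - <<'E'
from h import *
plan([.5595,-.2437,.12],54.6,vmax=25); print(bot.observe()["moment"])
E
```

```text
t 8.45 pos [ 0.5594 -0.2434  0.1285] rpy [-1.7998e+02 -1.0000e-02  5.4570e+01] F [-1.5  1.5 -1.9] w 0.009
1 [[-0.2,0.3,8.5,-0.0,-0.0,-0.0]]
[0.14564275 0.20536731 0.01325959]
```

The stem is 7 mm into the slots with no upward force, so it has meshed. Continuing against the spring.

Request:
arm_command:
  targets:
    - [0,0,3,0,0,0]
    - [0,0,3,0,0,0]
    - [0,0,3,0,0,0]
    - [0,0,0,0,0,0]

```text
clock: 8.85
position: [0.5595, -0.2434, 0.1191]
tool_rot: [3.141, -0.0, 0.952]
force: [-2.0, 0.7, 1.7]
grip_width: 0.0087
```

```bash
python3 - <<'E'
from h import *
plan([.5595,-.2437,.114],54.6,vmax=25); print(bot.observe()["moment"])
E
```

```text
t 8.85 pos [ 0.5595 -0.2434  0.1191] rpy [ 1.7999e+02 -1.0000e-02  5.4570e+01] F [-2.   0.7  1.7] w 0.0087
1 [[-0.2,0.1,5.1,0.0,-0.0,-0.0]]
[ 0.28203579  0.49614089 -0.00150772]
```

Request:
arm_command:
  targets:
    - [0,0,2,0,0,0]
    - [0,0,2,0,0,0]
    - [0,0,1,0,0,0]
    - [0,0,1,0,0,0]

```text
clock: 9.25
position: [0.56, -0.2432, 0.1146]
tool_rot: [3.14, -0.0, 0.952]
force: [-5.7, 2.9, 14.1]
grip_width: 0.0086
```

```bash
python3 - <<'E'
from h import *
plan([.5595,-.2437,.114],54.6,vmax=25); print(bot.observe()["moment"])
E
```

```text
t 9.25 pos [ 0.56   -0.2432  0.1146] rpy [179.91  -0.    54.57] F [-5.7  2.9 14.1] w 0.0086
1 [[-0.7,-0.1,0.6,0.1,-0.0,-0.0]]
[0.55494822 1.39471224 0.02435679]
```

Upward force is 14 N, near home, with about 6 N of side load along tool -y. I'll shift 0.5 mm that way and press further.

Request:
arm_command:
  targets:
    - [0,-0.6,0.3,0,0,0]
    - [0,-0.3,1,0,0,0]
    - [0,0,1,0,0,0]
    - [0,0,1,0,0,0]

```text
clock: 9.65
position: [0.56, -0.2434, 0.1142]
tool_rot: [3.137, 0.001, 0.952]
force: [-10.6, 3.8, 22.9]
grip_width: 0.0088
```

```bash
python3 - <<'E'
from h import *
plan([.5595,-.2437,.114],54.6,vmax=25); print(bot.observe()["moment"])
E
```

```text
t 9.65 pos [ 0.56   -0.2434  0.1142] rpy [1.7973e+02 8.0000e-02 5.4530e+01] F [-10.6   3.8  22.9] w 0.0088
1 [[-0.6,-0.2,0.2,0.3,0.1,-0.1]]
[ 8.09284947e-01  2.30766739e+00 -1.48437209e-03]
```

```bash
python3 - <<'E'
from hub import *
s=bot.observe(); f=grab("wrist"); wheel(f,s); g=grab("scene")
P=cloud(f); hsv=cv2.cvtColor(f["color"],cv2.COLOR_RGB2HSV); v,u=np.mgrid[:400,:640]
m=(v>180)&(v<300)&(abs(u-320)<60)&(abs(P[...,2]-.092)<.004)&(hsv[...,0]>10)&(hsv[...,0]<28); Q=P[m]
A=np.c_[Q[:,:2]-s["position"][:2],np.ones(len(Q))]; o=np.linalg.lstsq(A,Q[:,2],rcond=None)[0]; print("wheel top plane slope deg",np.degrees(o[:2]),"z",o[2],len(Q))
save("f7",np.hstack([cv2.resize(f["color"][140:340,220:420],(400,400),interpolation=2),cv2.resize(g["color"][130:190,250:330],(400,300),interpolation=2)[:,:] if 0 else cv2.resize(g["color"][125:205,245:325],(400,400),interpolation=2)]))
E
```

```text
wheel centre tool mm [-0.91 -2.25] 24 resid 0.57
bar top z -0.0143 rect ((-0.12958383560180664, -1.0074405670166016), (35.64543151855469, 11.159476280212402), 89.925537109375)
wheel top plane slope deg [-0.80373625 -0.69960825] z 0.09243000296689607 3631
```

View pics/f7.png

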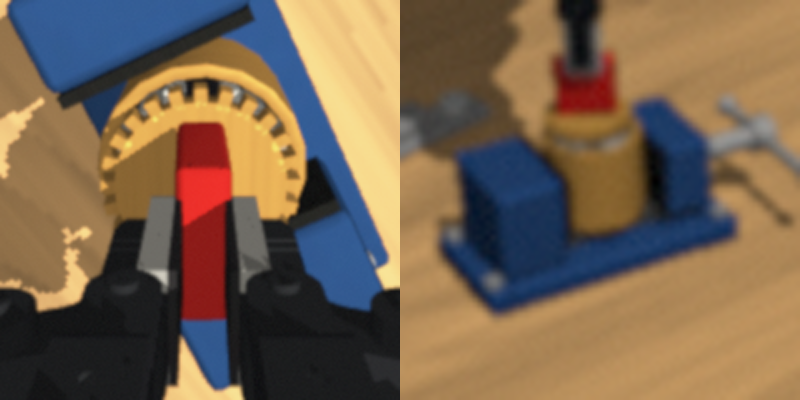

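The wheel is on the hub: in the right half it sits right on the hub with only the 4 mm barrel gap below it. Wheel top is 0.0924 against 0.092 expected. The side load and slope suggest about 1° of tilt, though. I'll back off slightly, shift toward tool -y, and press again.

Request:
arm_command:
  targets:
    - [0,-1,-2,0,0,0]
    - [0,-1,-1,-0.3,0,0]
    - [0,0,0,0,0,0]
    - [0,0,0,0,0,0]

```text
clock: 10.15
position: [0.5594, -0.2428, 0.1188]
tool_rot: [3.128, 0.001, 0.952]
force: [-2.3, 0.4, 3.9]
grip_width: 0.0086
```

```bash
python3 - <<'E'
from hub import *
plan([.5595,-.2437,.114],54.6,vmax=25); s=bot.observe(); print(s["moment"])
R=Ro.from_euler('xyz',s["tool_rot"]); print("tool F,M",R.inv().apply(s["force"]).round(1),R.inv().apply(s["moment"]).round(2))
E
```

```text
t 10.15 pos [ 0.5594 -0.2428  0.1188] rpy [1.7923e+02 8.0000e-02 5.4520e+01] F [-2.3  0.4  3.9] w 0.0086
1 [[-0.6,0.5,4.8,0.8,0.1,-0.1]]
[ 0.21648988  0.49830579 -0.01568905]
tool F,M [-1.  -2.1 -4. ] [ 0.53 -0.11  0.01]
```

```bash
cat >> hub.py <<'E'
def slope(f,p,R):
    T=(cloud(f)-p)@R; hsv=cv2.cvtColor(f["color"],cv2.COLOR_RGB2HSV); v,u=np.mgrid[:400,:640]
    m=(v>180)&(v<300)&(abs(u-320)<60)&(abs(T[...,2]-.022)<.004)&(hsv[...,0]>10)&(hsv[...,0]<28); Q=T[m]
    o=np.linalg.lstsq(np.c_[Q[:,:2],np.ones(len(Q))],Q[:,2],rcond=None)[0]; print("wheel slope in tool deg (x,y)",np.degrees(o[:2]).round(2),"z0 mm",(o[2]*1e3).round(2))
E
python3 - <<'E'
from hub import *
f=dict(np.load("w5.npz")); slope(f,np.array([.6129,-.2882,.1847]),Ro.from_euler('xyz',[-3.134,.002,.797]).as_matrix())
s=bot.observe(); f=grab("wrist"); slope(f,s["position"],Ro.from_euler('xyz',s["tool_rot"]).as_matrix()); wheel(f,s)
E
```

```text
wheel slope in tool deg (x,y) [ 0.89 -0.17] z0 mm 21.94
wheel slope in tool deg (x,y) [1.04 0.34] z0 mm 21.87
wheel centre tool mm [-0.95 -1.96] 24 resid 0.59
bar top z -0.0142 rect ((-0.1287684440612793, -0.9477939605712891), (35.811222076416016, 11.158870697021484), 89.92643737792969)
```

The gear has shifted only 0.5° in the grip. With the tool at 179.5° roll it would be level. Pressing home again.

Request:
arm_command:
  targets:
    - [0,-0.5,2,0.3,0,0]
    - [0,-0.4,2,0,0,0]
    - [0,-0.4,1.2,0,0,0]
    - [0,-0.4,1.2,0,0,0]
    - [0,-0.4,1.2,0,0,0]

```text
clock: 10.7
position: [0.5593, -0.2433, 0.1139]
tool_rot: [3.129, 0.002, 0.95]
force: [-9.7, 2.1, 28.4]
grip_width: 0.009
```

```bash
cat > chk.py <<'E'
from hub import *
s=bot.observe(); f=grab("wrist"); Rm=Ro.from_euler('xyz',s["tool_rot"]); plan([.5595,-.2437,.1138],54.6)
print("tool F,M",Rm.inv().apply(s["force"]).round(1),Rm.inv().apply(s["moment"]).round(2)); slope(f,s["position"],Rm.as_matrix()); wheel(f,s)
E
python3 chk.py
```

```text
t 10.75 pos [ 0.5593 -0.2433  0.1139] rpy [1.7928e+02 1.3000e-01 5.4450e+01] F [-7.7  1.  26.3] w 0.0088
1 [[-0.2,0.4,0.1,0.7,0.1,-0.1]]
tool F,M [ -4.   -8.8 -28.5] [ 1.99 -0.85 -0.04]
wheel slope in tool deg (x,y) [0.54 0.39] z0 mm 21.75
wheel centre tool mm [-0.56 -2.11] 26 resid 0.69
bar top z -0.0143 rect ((-0.12752532958984375, -1.212167739868164), (36.19953918457031, 11.152198791503906), 89.89202880859375)
```

TCP z is 0.1139. From the block (TCP 0.0612 with the gear at 0.032), home should be 0.1142, or about 0.1140 allowing for the 0.2 mm slip in the grip, so this matches. The hard contact of about 28 N is well above the roughly 7 N that spring less weight would give. A quick stability check before handing in.

```bash
python3 - <<'E'
from h import *
for i in range(6):
    grab("top"); s=bot.observe(); print(s["clock"],s["position"].round(5),s["force"].round(1),round(s["grip_width"],4))
if abs(s["position"][2]-.1139)<.0005 and 15<s["force"][2]<38: print(bot.job_done())
E
```

```text
10.8 [ 0.55927 -0.24327  0.11393] [-7.9  1.  25.8] 0.0088
10.85 [ 0.55926 -0.24327  0.11393] [-8.2  0.8 25.9] 0.0088
10.9 [ 0.55926 -0.24329  0.11394] [-8.6  1.5 26.6] 0.0086
10.95 [ 0.55925 -0.24327  0.11394] [-8.6  0.7 26.6] 0.0089
11.0 [ 0.55929 -0.24329  0.11395] [-7.8  1.  26.5] 0.0091
11.05 [ 0.55925 -0.24331  0.11394] [-9.   1.6 26.7] 0.0089
the job is handed in; nothing more can be done
None
```

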